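# Turn round a row of sample vials from rack to rack

### The job

Move the four sample vials from the black rack into the white rack in reverse order, counted from the violet end of each rack: the vial that stood nearest the violet end of the black rack goes farthest from the violet end of the white rack, and so on. Each vial stands upright on the floor of its own pocket, and the other things on the bench stay where they are.

Things in the scene. Friction and masses are not known exactly. Their poses are not given: they have to be found in the camera images.
- vial_red_center (a point): A small white sample vial with a red screw cap, standing upright, loose, 0.04 kg. Body 26 mm in diameter, cap 28 mm in diameter; 66 mm tall in all, the cap being its upper 18 mm. The point is the vial's centre, half-way up (33 mm above its underside); z points up through the cap.
- vial_yellow_center (a point): A small white sample vial with a yellow screw cap, standing upright, loose, 0.04 kg. Body 26 mm in diameter, cap 28 mm in diameter; 66 mm tall in all, the cap being its upper 18 mm. The point is the vial's centre, half-way up (33 mm above its underside); z points up through the cap.
- vial_green_center (a point): A small white sample vial with a green screw cap, standing upright, loose, 0.04 kg. Body 26 mm in diameter, cap 28 mm in diameter; 66 mm tall in all, the cap being its upper 18 mm. The point is the vial's centre, half-way up (33 mm above its underside); z points up through the cap.
- vial_blue_center (a point): A small white sample vial with a blue screw cap, standing upright, loose, 0.04 kg. Body 26 mm in diameter, cap 28 mm in diameter; 66 mm tall in all, the cap being its upper 18 mm. The point is the vial's centre, half-way up (33 mm above its underside); z points up through the cap.
- tab_red: A flat red tab, 14 x 26 x 3 mm, fixed on the ledge of the black rack beside the pocket in which the vial with the red cap stands at the start; it stays there and shows afterwards where that vial came from. Origin at the centre of its underside.
- tab_yellow: A flat yellow tab, 14 x 26 x 3 mm, fixed on the ledge of the black rack beside the pocket in which the vial with the yellow cap stands at the start; it stays there and shows afterwards where that vial came from. Origin at the centre of its underside.
- tab_green: A flat green tab, 14 x 26 x 3 mm, fixed on the ledge of the black rack beside the pocket in which the vial with the green cap stands at the start; it stays there and shows afterwards where that vial came from. Origin at the centre of its underside.
- tab_blue: A flat blue tab, 14 x 26 x 3 mm, fixed on the ledge of the black rack beside the pocket in which the vial with the blue cap stands at the start; it stays there and shows afterwards where that vial came from. Origin at the centre of its underside.
- old_rack: Black rack that holds the vials, 218 x 56 mm, fixed: a row of four 40 x 40 mm pockets (floor 8 mm above the table, wall tops at 26 mm, walls 8 mm thick) with a violet block, 30 mm high, at one end. Origin on the table under the middle of the row; y along the row, +y toward the violet end; pocket centres at y = -72, -24, 24, 72 mm, x = 0. A ledge 20 mm wide, 10 mm high, with the tabs, along its -x side.
- new_rack: White rack, empty at the start, 218 x 56 mm, fixed: a row of four 40 x 40 mm pockets (floor 8 mm above the table, wall tops at 26 mm, walls 8 mm thick) with a violet block, 30 mm high, at one end. Origin on the table under the middle of the row; y along the row, +y toward the violet end; pocket centres at y = -72, -24, 24, 72 mm, x = 0.

How it is judged:
By the outcome, as a careful person would: the job done as asked, in the order asked, and still so for the second after the job is handed in, with the robot touching nothing.
It also fails if it takes over 99 s, if anything falls off the work surface, if the arm or the gripper's body presses on something with over 40 N, if the wrist force passes 120 N, or if a joint passes its speed limit or range.

### The arm

A 6-joint arm with a two-finger parallel gripper is mounted at the origin on a cart in front of the work surface, level with it; the furniture and walls round the work are solid. World frame = base frame: x ahead of the robot, y to its left, z up, the work surface at z = 0. Lengths are in m, angles in degrees, forces in N, time in s.
With the tool pointing down it reaches from about 0.35 to 0.875 m from the base axis. Payload 4.2 kg.
Tool frame: the origin (TCP) lies on the front face of the gripper's body, between the roots of the fingers; the fingertips stand 70 mm ahead of it and the grasp point (between the pads) lies 51 mm ahead of it; x points along the fingers, y is the direction in which the jaws open and shut, and the axes are right-handed (so a half turn about x gives the same grasp; the last joint's range is limited). The gripper opens to 87 mm and grips with 3 to 60 N. Pads are 19 mm wide; open, the fingers measure 117 mm over their backs; the gripper's body (75 mm by 190 mm) begins 51 mm behind the grasp point.
Start: joints at [-56.631, 22.042, 0.453, 0, -68.411, -14.817], TCP at [0.199, -0.592, 0.292] pointing down, gripper open.
Joint ranges: [-179.83, 179.83], [-69.29, 118.12], [-61.27, 80.66], [-181.25, 117.63], [-171.15, -9.14], [-177.46, 177.46]. Speed limits (degrees/s): [159.86, 159.86, 180, 180, 180, 180].

### API

Orientations are given as a 3x3 rotation matrix whose columns are the frame's x, y, z axes.
In Python, from station import r, viewer, spotter gives the robot as it stands.
- The arm moves only by the tool move_arm, never from a script. Its argument "series" is a list that holds one entry, the list of rows, each a list of 7 numbers: the turn, a rotation vector about the world's x, y, z scaled (see below), then the shift along the world's x, y, z scaled (see below), then the opening, from 0 (shut) to 1 (fully open). A call has 1 to 20 rows; each row shifts and turns the pose as measured when the row begins; what a row does not reach is not made up. The controller multiplies each number of a shift by 60 mm and each number of a turn by 8 degrees. A row lasts 1/8 s, in which the tool goes at most 62.5 mm and 10.7 degrees, less where a joint would pass 70% of its speed; a pose out of reach is approached as far as the arm can. A call with a number of a shift or a turn outside -1 to 1 is refused whole. A call with a gripper value outside its range is refused whole. The fingers move at their own pace and stop on an object; the grip force is fixed at half the most. Time passes only in rows, so rows that do not move let the fingers close. It gives the time, the measured TCP pose, the force and the opening at its end, in the units of the state.
- r.sense(): the state, without advancing time (a new reading comes with each control period).
- viewer.capture(name): name is "scene" or "top"; returns (picture, depth): 480x640x3 uint8, red, green, blue; 480x640 float32, m along the optical axis (not along the pixel's ray), 0 where there is no reading.
- viewer.camera_params(name): a dict with "mtx" (3x3 intrinsics, pixels), "pose" (4x4, takes a point from camera to world coordinates). Camera axes: x right, y down, z forward; pixel columns grow to the right and rows downward; lengths in m; the calibration is good to about 2 mm. A picture is of the moment at which its call begins. camera_params takes no time and is no camera call.
- r.finish_job(): hands the job in, once; it reports no verdict.
Trained networks look in the newest picture that a camera, given by its name, has taken for a name from the list of things; names that differ only in an ending like _2 or _b are one class to them, and where a whole thing is asked for, a point or a joint stands for the part that bears it (a point fixed in the world has none). Each returns a list of dicts, best first, with "conf" (0 to 1); they miss things now and then, are a little off and sometimes report something else, mostly with a low value. They report only what shows in the picture. A call takes as long as a camera call.
- spotter.find_in(camera, name): "centre" ([column, row] in pixels, amid what is visible of it).
- spotter.trace(camera, name): "mask" (480x640 bool, what is visible of it) and "centre" ([column, row] in pixels, amid what is visible of it).
The state is a dict: "time_s": time; "joints": joint angles; "joint_velocities": joint speeds; "effort": joint torques, N m; "tcp_pos": TCP position; "ee_rot": TCP orientation; "wrist_force": force on the tool from outside, world axes, zero at the start; "moment": the same for the moment, N m; "gripper_width": opening from 0.0 (shut) to 1.0 (fully open).
Only numpy, scipy, OpenCV 4.12 (cv2) and the standard library are available. Lean on these libraries where they do the work, as an engineer would, in place of code of your own. Each camera call takes 0.05 s, during which the arm holds its last target.

## Working session

There is one attempt and no reset: what is moved stays moved. The work goes in short steps, Python scripts to look and compute and a tool call to move; the robot and the scene stay as the last step left them, time stands still between calls to the robot, and variables do not carry over. Pictures are saved under pics/ and viewed, and the job is handed in when it is done.

Besides the shell and the picture viewer there is one more tool, called after "Request:" in YAML: its name, and indented under it one key for each argument. move_arm: Moves the arm, as the interface text tells. Its arguments: {"type":"object","properties":{"series":{"type":"array","items":{"type":"array","items":{"type":"array","items":{"type":"number","minimum":-1,"maximum":1}}}}},"required":["series"]}

```bash
mkdir -p pics; ls
python3 - <<'E'
from station import r, viewer, spotter
import cv2
for n in("scene","top"):
    p,d=viewer.capture(n); cv2.imwrite(f"pics/{n}0.png",p[:,:,::-1])
    c=viewer.camera_params(n); print(n,c["mtx"].round(1).tolist(),c["pose"].round(3).tolist())
s=r.sense(); print(s["time_s"],s["tcp_pos"],s["ee_rot"],s["gripper_width"])
E
```

```text
pics
scene [[573.9, 0.0, 325.2], [0.0, 573.9, 242.3], [0.0, 0.0, 1.0]] [[0.528, -0.508, 0.68, -0.226], [-0.849, -0.315, 0.424, -0.611], [-0.001, -0.802, -0.598, 0.652], [0.0, 0.0, 0.0, 1.0]]
top [[544.8, 0.0, 323.6], [0.0, 544.8, 237.9], [0.0, 0.0, 1.0]] [[-0.002, -0.997, 0.082, 0.36], [-1.0, 0.001, -0.014, -0.193], [0.014, -0.082, -0.997, 0.924], [0.0, 0.0, 0.0, 1.0]]
0.1 [ 0.19873271 -0.59214134  0.29125539] [[-7.35580811e-04 -3.17996820e-01  9.48091494e-01]
 [ 1.85016435e-03  9.48089695e-01  3.17997653e-01]
 [-9.99998018e-01  1.98803805e-03 -1.09050208e-04]] 1.003261345758824
```

View pics/scene0.png

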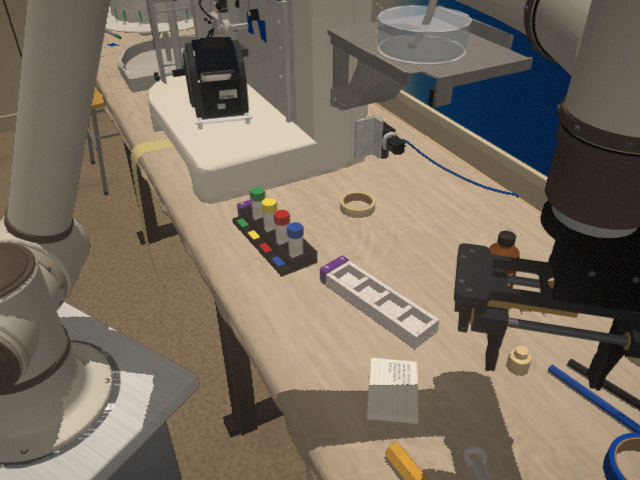

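View pics/top0.png

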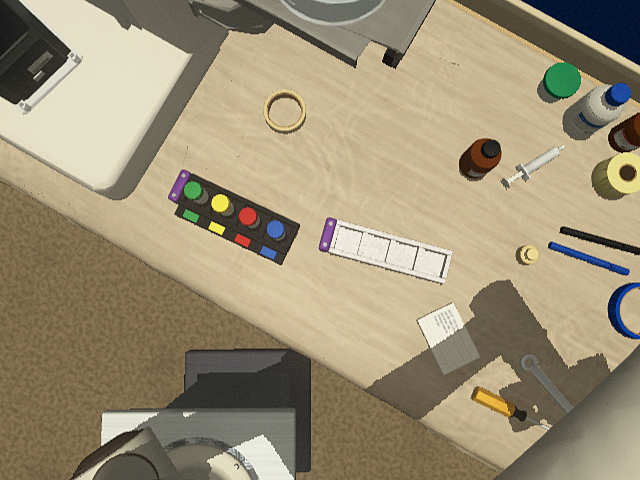

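The top view shows the black rack at about (235,220) with its violet end at (180,187). From that end the caps run green, yellow, red, blue. The white rack is at about (388,250) with its violet end at (328,235). Next I'll measure both racks and the vials.

```bash
cat > h.py <<'E'
from station import r, viewer, spotter
import numpy as np, cv2
def pts(cam,d,mask):
    c=viewer.camera_params(cam);K=c["mtx"];T=c["pose"]
    v,u=np.nonzero(mask&(d>0));z=d[v,u]
    P=np.stack([(u-K[0,2])/K[0,0]*z,(v-K[1,2])/K[1,1]*z,z],1)
    return P@T[:3,:3].T+T[:3,3]
def ray(cam,px,z):
    c=viewer.camera_params(cam);K=c["mtx"];T=c["pose"]
    k=T[:3,:3]@np.array([(px[0]-K[0,2])/K[0,0],(px[1]-K[1,2])/K[1,1],1]);o=T[:3,3]
    return o+k*(z-o[2])/k[2]
E
python3 - <<'E'
from h import *
D={}
for cam in("top","scene"):
    p,d=viewer.capture(cam);np.save(f"d_{cam}.npy",d)
    for n in ["vial_%s_center"%c for c in("green","yellow","red","blue")]+["tab_green","tab_yellow","tab_red","tab_blue","old_rack","new_rack"]:
        L=spotter.trace(cam,n)
        for m in L[:2]:
            P=pts(cam,d,m["mask"]); z=np.percentile(P[:,2],[5,50,95])
            e=""
            if "vial" in n:
                Q=P[P[:,2]>0.064]; e=("cap",((Q.min(0)+Q.max(0))/2).round(4),(np.ptp(Q,axis=0)).round(3)) if len(Q) else ""
            if "tab" in n: e=ray(cam,m["centre"],0.013).round(4)
            if "rack" in n:
                Q=P[(P[:,2]>0.02)&(P[:,2]<.033)]
                (cx,cy),wh,a=cv2.minAreaRect((Q[:,:2]*1000).astype(np.float32)); e=(cx,cy,wh,a)
                np.save(f"{n}_{cam}.npy",Q)
            print(cam,n,round(m["conf"],2),np.round(m["centre"]),m["mask"].sum(),P.mean(0).round(4),z.round(3),e)
E
```

```text
top vial_green_center 0.85 [197. 190.] 387 [ 0.5049 -0.0023  0.0627] [0.02  0.073 0.077] ('cap', array([5.065e-01, 3.000e-04, 7.180e-02]), array([0.028, 0.028, 0.015]))
top vial_yellow_center 0.55 [224. 204.] 368 [ 0.4845 -0.0445  0.0638] [0.018 0.074 0.077] ('cap', array([ 0.486 , -0.0428,  0.071 ]), array([0.028, 0.028, 0.014]))
top vial_yellow_center 0.27 [234. 219.] 3949 [ 0.471  -0.0555  0.0186] [0.007 0.022 0.03 ] ('cap', array([ 0.4686, -0.0761,  0.0692]), array([0.061, 0.082, 0.01 ]))
top vial_red_center 0.82 [251. 215.] 315 [ 0.464  -0.0877  0.0677] [0.03  0.074 0.077] ('cap', array([ 0.4653, -0.0862,  0.0715]), array([0.028, 0.027, 0.013]))
top vial_blue_center 0.75 [198. 192.] 396 [ 0.5055 -0.0022  0.0616] [0.016 0.073 0.077] ('cap', array([5.065e-01, 4.000e-04, 7.180e-02]), array([0.028, 0.028, 0.015]))
top vial_blue_center 0.74 [274. 227.] 314 [ 0.4443 -0.1299  0.0666] [0.012 0.074 0.077] ('cap', array([ 0.4452, -0.1293,  0.0732]), array([0.027, 0.028, 0.016]))
top tab_green 0.29 [251. 216.] 336 [ 0.4642 -0.0875  0.0656] [0.017 0.074 0.077] [ 0.4715 -0.085   0.013 ]
top 
[... 1521 characters left out ...]
91  0.013 ]
scene tab_yellow 0.61 [251. 238.] 62 [ 0.4504 -0.0289  0.0125] [0.01  0.013 0.015] [ 0.4393 -0.0311  0.013 ]
scene tab_red 0.53 [268. 249.] 65 [ 0.4299 -0.0717  0.0128] [0.01  0.013 0.015] [ 0.4278 -0.0807  0.013 ]
scene old_rack 0.81 [272. 244.] 2057 [ 0.4474 -0.0741  0.0158] [0.003 0.015 0.027] (476.9981994628906, -58.424827575683594, (222.07553100585938, 56.63412094116211), 65.0530014038086)
scene new_rack 0.84 [378. 300.] 4598 [ 0.4088 -0.3167  0.016 ] [0.001 0.017 0.027] (412.8522033691406, -310.3214111328125, (218.0669708251953, 59.68848419189453), 74.52916717529297)
scene new_rack 0.42 [254. 235.] 60 [ 0.4501 -0.0294  0.0125] [0.01  0.013 0.015] (0.0, 0.0, (0.0, 0.0), 0.0)
```

Run:
```python
from h import *
P=np.vstack([pts(c,np.load(f"d_{c}.npy"),np.ones((480,640),bool)) for c in("top",)])
a=np.radians(160);j=np.array([np.cos(a),np.sin(a)]);k=np.array([-j[1],j[0]])
for q in[(.444,-.1303),(.4641,-.0872),(.4847,-.0439),(.5052,-.0008),(.4309,-.2486),(.4181,-.2949),(.4053,-.3411),(.3925,-.3874)]:
    D=P[:,:2]-q; 
    for w in((.1,.045),(.15,.1)):
        m=(abs(D@j)<w[0])&(abs(D@k)<w[1]); print(q,w,P[m,2].max().round(3),end=" ")
    print()
# tall things near
for x in np.arange(.3,.85,.05):
    print(round(x,2),[round(float(P[(abs(P[:,0]-x)<.025)&(abs(P[:,1]-y)<.025),2].max(initial=-1)),2) for y in np.arange(-.6,.21,.05)])
```

```text
(0.444, -0.1303) (0.1, 0.045) 0.081 (0.444, -0.1303) (0.15, 0.1) 0.081 
(0.4641, -0.0872) (0.1, 0.045) 0.078 (0.4641, -0.0872) (0.15, 0.1) 0.081 
(0.4847, -0.0439) (0.1, 0.045) 0.079 (0.4847, -0.0439) (0.15, 0.1) 0.079 
(0.5052, -0.0008) (0.1, 0.045) 0.079 (0.5052, -0.0008) (0.15, 0.1) 0.089 
(0.4309, -0.2486) (0.1, 0.045) 0.035 (0.4309, -0.2486) (0.15, 0.1) 0.035 
(0.4181, -0.2949) (0.1, 0.045) 0.031 (0.4181, -0.2949) (0.15, 0.1) 0.636 
(0.4053, -0.3411) (0.1, 0.045) 0.031 (0.4053, -0.3411) (0.15, 0.1) 0.636 
(0.3925, -0.3874) (0.1, 0.045) 0.605 (0.3925, -0.3874) (0.15, 0.1) 0.636 
0.3 [0.01, 0.01, 0.01, 0.02, 0.61, 0.62, 0.01, 0.01, 0.01, 0.01, 0.01, 0.0, -0.01, -1.0, -0.74, -0.74, -0.74]
0.35 [0.01, 0.01, 0.01, 0.01, 0.03, 0.03, 0.01, 0.01, 0.01, 0.01, 0.01, 0.01, 0.01, 0.0, -1.0, -0.74, -0.74]
0.4 [0.01, 0.04, 0.01, 0.01, 0.03, 0.03, 0.03, 0.03, 0.03, 0.03, 0.03, 0.02, 0.01, 0.01, 0.01, 0.0, -1.0]
0.45 [0.02, 0.0, 0.01, 0.01, 0.01, 0.03, 0.03, 0.03, 0.04, 0.08, 0.08, 0.08, 0.03, 0.02, 0.01, 0.01, 0.0]
0.5 [0.01, 0.0, 0.02, 0.01, 0.01, 0.01, 0.01, 0.01, 0.01, 0.03, 0.08, 0.08, 0.08, 0.04, 0.08, 0.09, 0.09]
0.55 [0.02, 0.03, 0.11, 0.11, 0.01, 0.01, 0.01, 0.01, 0.01, 0.01, 0.01, 0.0, 0.03, 0.03, 0.09, 0.09, 0.09]
0.6 [0.07, 0.01, 0.0, 0.11, 0.0, 0.01, 0.32, 0.32, 0.32, 0.02, 0.02, 0.01, 0.01, 0.09, 0.09, 0.09, 0.09]
0.65 [0.1, 0.01, 0.01, 0.0, 0.01, 0.01, 0.32, 0.37, 0.38, 0.36, 0.02, 0.01, 0.01, 0.09, 0.09, 0.09, 0.22]
0.7 [0.06, 0.06, 0.01, 0.01, 0.01, 0.32, 0.32, 0.34, 0.01, 0.34, 0.32, 0.23, 0.25, 0.09, 0.09, 0.2, 0.25]
0.75 [0.16, 0.01, 0.01, 0.01, 0.01, 0.01, 0.01, 0.01, 0.01, 0.01, 0.19, 0.23, 0.24, 0.23, 0.18, 0.09, 0.24]
0.8 [0.16, 0.11, 0.07, 0.01, 0.01, 0.01, 0.0, -1.0, 0.0, 0.01, 0.01, 0.08, -1.0, -1.0, 0.09, 0.14, 0.09]
```

Request:
move_arm:
  series:
    - [[0,0,0.91,0,0.3,0,1],[0,0,0.91,0.3,0.5,0,1],[0,0,0.91,0.3,0.5,0,1],[0,0,0.91,0.3,0.5,0,1],[0,0,0.91,0.3,0.5,0,1],[0,0,0.91,0.3,0.5,0,1],[0,0,0.91,0.3,0.5,0,1]]

```text
time_s: 2.08
tcp_pos: [0.3083, -0.3904, 0.292]
ee_rot: [[0.001, -0.945, 0.327], [-0.001, 0.327, 0.945], [-1.0, -0.001, -0.001]]
wrist_force: [0.2, 0.4, -0.1]
gripper_width: 1.001
```

Request:
move_arm:
  series:
    - [[0,0,0,0.45,0.87,-0.27,1],[0,0,0,0.45,0.87,-0.27,1],[0,0,0,0.45,0.87,-0.27,1],[0,0,0,0.45,0.87,-0.27,1],[0,0,0,0.45,0.87,-0.27,1],[0,0,0,0,0,0,1],[0,0,0,0,0,0,1]]

```text
time_s: 2.95
tcp_pos: [0.4486, -0.1199, 0.2117]
ee_rot: [[0.009, -0.947, 0.321], [-0.005, 0.321, 0.947], [-1.0, -0.011, -0.002]]
wrist_force: [1.0, -0.3, 0.5]
gripper_width: 1.001
```

Request:
move_arm:
  series:
    - [[0,0,0,-0.07,-0.17,-0.1,0.8],[0,0,0,0,0,-0.2,0.7],[0,0,0,0,0,-0.3,0.7],[0,0,0,0,0,0,0.7],[0,0,0,0,0,0,0.7]]

```text
time_s: 3.58
tcp_pos: [0.4421, -0.1353, 0.1744]
ee_rot: [[0.01, -0.944, 0.33], [-0.005, 0.33, 0.944], [-1.0, -0.012, -0.002]]
wrist_force: [0.0, -0.2, 0.4]
gripper_width: 0.706
```

Run:
```python
from h import *
p,d=viewer.capture("scene"); q,_=viewer.capture("top")
a=cv2.resize(p[120:360,150:470],None,fx=1.25,fy=1.25*1.0);b=cv2.resize(q[120:360,130:450],None,fx=1.25,fy=1.25)
cv2.imwrite("pics/s1.png",np.hstack([a,b])[:,:,::-1]); print(r.sense()["tcp_pos"])
```

```text
[ 0.44207234 -0.13506461  0.17452766]
```

View pics/s1.png

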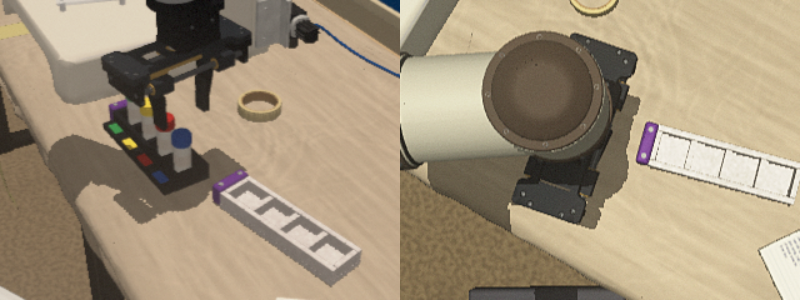

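Request:
move_arm:
  series:
    - [[0.03,0.07,0,0.03,0.07,-0.2,0.7],[0,0,0,0,0,-0.2,0.7],[0,0,0,0,0,-0.2,0.7],[0,0,0,0,0,0,0.7],[0,0,0,0,0,0,0.7]]

```text
time_s: 4.3
tcp_pos: [0.4442, -0.1303, 0.1361]
ee_rot: [[0.001, -0.944, 0.329], [-0.001, 0.329, 0.944], [-1.0, -0.001, -0.001]]
wrist_force: [-0.8, -0.3, 0.1]
gripper_width: 0.702
```

Aligned. Next I descend the last 30 mm and close.

Request:
move_arm:
  series:
    - [[0,0,0,0,0,-0.2,0.7],[0,0,0,0,0,-0.2,0.7],[0,0,0,0,0,-0.1,0.7],[0,0,0,0,0,0,0.7],[0,0,0,0,0,0,0.2],[0,0,0,0,0,0,0.2],[0,0,0,0,0,0,0.2],[0,0,0,0,0,0,0.2],[0,0,0,0,0,0,0.2]]

```text
time_s: 5.42
tcp_pos: [0.4448, -0.1303, 0.1049]
ee_rot: [[0.003, -0.944, 0.329], [-0.001, 0.329, 0.944], [-1.0, -0.003, 0.0]]
wrist_force: [-0.3, 0.2, -0.2]
gripper_width: 0.298
```

Request:
move_arm:
  series:
    - [[0,0,0,0,0,0.3,0.1],[0,0,0,0,0,0.5,0.1],[0,0,0,0,0,0.5,0.1],[0,0,0,0,0,0.4,0.1],[0,0,0,0,0,0,0.1],[0,0,0,-0.06,-0.5,0,0.1],[0,0,0,-0.06,-0.5,0,0.1],[0,0,0,-0.06,-0.5,0,0.1],[0,0,0,-0.05,-0.4,0,0.1],[0,0,0,0,0,0,0.1],[0,0,0,0,0,0,0.1],[0,0,0,0,0,0,0.1]]

```text
time_s: 6.92
tcp_pos: [0.4258, -0.2453, 0.2022]
ee_rot: [[-0.011, -0.944, 0.329], [0.004, 0.329, 0.944], [-1.0, 0.011, 0.0]]
wrist_force: [-0.1, -0.1, -0.8]
gripper_width: 0.298
```

Run:
```python
from h import *
p,d=viewer.capture("scene"); 
cv2.imwrite("pics/s2.png",cv2.resize(p[120:360,150:470],None,fx=2,fy=2)[:,:,::-1]); print(r.sense()["tcp_pos"])
```

```text
[ 0.42576927 -0.24521806  0.20221577]
```

View pics/s2.png

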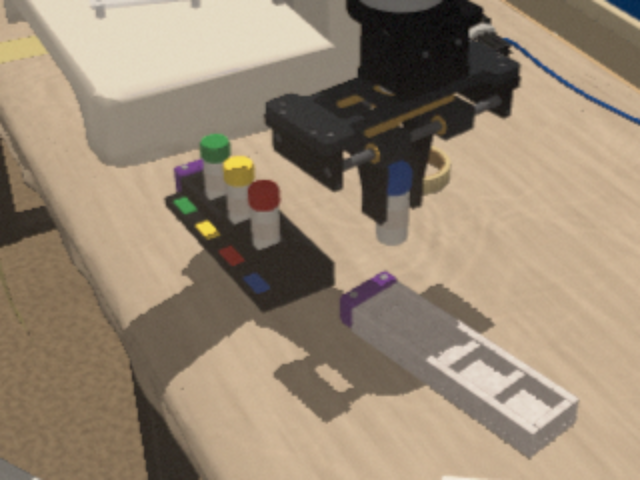

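The blue vial is held upright at about (393,200) in the crop. I correct position and tilt, then go down.

Request:
move_arm:
  series:
    - [[-0.03,-0.08,0,0.08,-0.05,-0.1,0.1],[0,0,0,0,0,-0.3,0.1],[0,0,0,0,0,-0.4,0.1],[0,0,0,0,0,-0.2,0.1],[0,0,0,0,0,0,0.1],[0,0,0,0,0,0,0.1]]

```text
time_s: 7.72
tcp_pos: [0.4331, -0.2472, 0.141]
ee_rot: [[0.006, -0.946, 0.325], [-0.002, 0.325, 0.946], [-1.0, -0.006, 0.0]]
wrist_force: [-0.2, 0.6, 0.1]
gripper_width: 0.299
```

Request:
move_arm:
  series:
    - [[0.01,0.04,0,-0.03,-0.02,-0.1,0.1],[0,0,0,0,0,-0.2,0.1],[0,0,0,0,0,-0.2,0.1],[0,0,0,0,0,0,0.1],[0,0,0,0,0,0,0.1]]

```text
time_s: 8.35
tcp_pos: [0.4318, -0.2487, 0.1099]
ee_rot: [[0.002, -0.946, 0.325], [-0.001, 0.325, 0.946], [-1.0, -0.002, -0.0]]
wrist_force: [0.1, 0.5, -0.9]
gripper_width: 0.297
```

Request:
move_arm:
  series:
    - [[0,0,0,0,0,-0.07,0.1],[0,0,0,0,0,0,0.1],[0,0,0,0,0,0,0.1],[0,0,0,0,0,0,0.4],[0,0,0,0,0,0,0.7],[0,0,0,0,0,0,0.7],[0,0,0,0,0,0,0.7],[0,0,0,0,0,0.3,0.7],[0,0,0,0,0,0.4,0.7],[0,0,0,0,0,0.4,0.7],[0,0,0,0,0,0.4,0.7],[0,0,0,0,0,0.2,0.7],[0,0,0,0,0,0,0.7]]

```text
time_s: 9.98
tcp_pos: [0.4314, -0.2486, 0.2106]
ee_rot: [[0.002, -0.946, 0.325], [-0.001, 0.325, 0.946], [-1.0, -0.002, -0.0]]
wrist_force: [-0.3, 1.1, -0.5]
gripper_width: 0.702
```

Run:
```python
from h import *
p,d=viewer.capture("scene"); 
cv2.imwrite("pics/s3.png",cv2.resize(p[120:360,150:470],None,fx=2,fy=2)[:,:,::-1]); print(r.sense()["tcp_pos"])
```

```text
[ 0.43103029 -0.24846455  0.20994222]
```

View pics/s3.png

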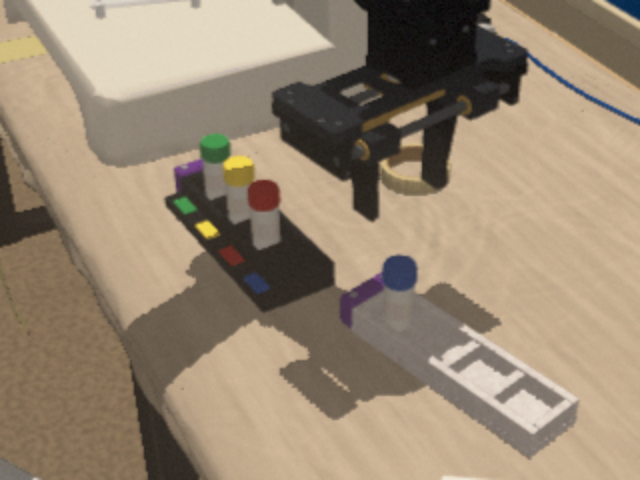

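The blue vial stands upright in the violet-end pocket, at about (400,290). Red is next.

Request:
move_arm:
  series:
    - [[0,0,0,0.1,0.5,0,0.7],[0,0,0,0.14,0.7,0,0.7],[0,0,0,0.14,0.7,0,0.7],[0,0,0,0.1,0.5,0,0.7],[0,0,0,0.04,0.2,0,0.7],[0,0,0,0,0,0,0.7],[0,0,0,0,0,0,0.7]]

```text
time_s: 10.9
tcp_pos: [0.4593, -0.089, 0.2026]
ee_rot: [[-0.014, -0.944, 0.329], [-0.0, 0.329, 0.944], [-1.0, 0.013, -0.005]]
wrist_force: [0.6, 0.0, 0.5]
gripper_width: 0.7
```

Request:
move_arm:
  series:
    - [[0,-0.1,0,0.08,0.03,-0.1,0.7],[0,0,0,0,0,-0.3,0.7],[0,0,0,0,0,-0.4,0.7],[0,0,0,0,0,-0.2,0.7],[0,0,0,0,0,0,0.7],[0,0,0,0,0,0,0.7]]

```text
time_s: 11.65
tcp_pos: [0.4649, -0.0903, 0.1406]
ee_rot: [[0.004, -0.943, 0.334], [-0.0, 0.334, 0.943], [-1.0, -0.004, 0.001]]
wrist_force: [-0.0, 0.3, 0.6]
gripper_width: 0.704
```

Request:
move_arm:
  series:
    - [[0,0.03,0,-0.01,0.05,-0.1,0.7],[0,0,0,0,0,-0.2,0.7],[0,0,0,0,0,-0.25,0.7],[0,0,0,0,0,0,0.7],[0,0,0,0,0,0,0.2],[0,0,0,0,0,0,0.2],[0,0,0,0,0,0,0.1],[0,0,0,0,0,0,0.1],[0,0,0,0,0,0,0.1]]

```text
time_s: 12.78
tcp_pos: [0.4659, -0.0867, 0.1081]
ee_rot: [[0.006, -0.943, 0.333], [0.0, 0.333, 0.943], [-1.0, -0.005, 0.002]]
wrist_force: [0.2, -0.2, -0.6]
gripper_width: 0.304
```

Request:
move_arm:
  series:
    - [[0,-0.04,0,0,0,0.3,0.1],[0,0,0,0,0,0.5,0.1],[0,0,0,0,0,0.5,0.1],[0,0,0,0,0,0.5,0.1],[0,0,0,0,0,0.1,0.1],[0,0,0,-0.12,-0.5,0,0.1],[0,0,0,-0.16,-0.7,0,0.1],[0,0,0,-0.16,-0.7,0,0.1],[0,0,0,-0.16,-0.7,0,0.1],[0,0,0,-0.12,-0.5,0,0.1],[0,0,0,-0.07,-0.3,0,0.1],[0,0,0,0,0,0,0.1],[0,0,0,0,0,0,0.1]]

```text
time_s: 14.4
tcp_pos: [0.4113, -0.2948, 0.2167]
ee_rot: [[-0.004, -0.942, 0.334], [0.007, 0.334, 0.942], [-1.0, 0.006, 0.005]]
wrist_force: [0.8, -0.1, -0.5]
gripper_width: 0.301
```

Request:
move_arm:
  series:
    - [[-0.05,-0.03,0,0.11,0,-0.1,0.1],[0,0,0,0,0,-0.4,0.1],[0,0,0,0,0,-0.4,0.1],[0,0,0,0,0,-0.3,0.1],[0,0,0,0,0,0,0.1],[0,0,0,0,0,0,0.1]]

```text
time_s: 15.15
tcp_pos: [0.4213, -0.2909, 0.1419]
ee_rot: [[0.003, -0.945, 0.327], [-0.002, 0.327, 0.945], [-1.0, -0.003, -0.001]]
wrist_force: [-0.5, 0.8, -0.4]
gripper_width: 0.297
```

Request:
move_arm:
  series:
    - [[0.01,0.02,0,-0.05,-0.06,-0.1,0.1],[0,0,0,0,0,-0.2,0.1],[0,0,0,0,0,-0.15,0.1],[0,0,0,0,0,0,0.1],[0,0,0,0,0,0,0.1]]

```text
time_s: 15.78
tcp_pos: [0.4189, -0.2949, 0.1144]
ee_rot: [[0.003, -0.945, 0.327], [-0.002, 0.327, 0.945], [-1.0, -0.003, -0.001]]
wrist_force: [-0.1, 0.7, 0.1]
gripper_width: 0.3
```

Request:
move_arm:
  series:
    - [[0,0,0,0,0,-0.09,0.1],[0,0,0,0,0,0,0.1],[0,0,0,0,0,0,0.1],[0,0,0,0,0,0,0.4],[0,0,0,0,0,0,0.7],[0,0,0,0,0,0,0.7],[0,0,0,0,0,0,0.7],[0,0,0,0,0,0.3,0.7],[0,0,0,0,0,0.5,0.7],[0,0,0,0,0,0.5,0.7],[0,0,0,0,0,0.4,0.7],[0,0,0,0,0,0,0.7],[0,0,0,0.13,0.5,0,0.7],[0,0,0,0.21,0.8,0,0.7],[0,0,0,0.21,0.8,0,0.7],[0,0,0,0.21,0.8,0,0.7],[0,0,0,0.21,0.8,0,0.7],[0,0,0,0.13,0.4,0,0.7],[0,0,0,0,0,0,0.7],[0,0,0,0,0,0,0.7]]

```text
time_s: 18.27
tcp_pos: [0.4816, -0.0416, 0.2057]
ee_rot: [[-0.01, -0.944, 0.331], [-0.001, 0.331, 0.944], [-1.0, 0.009, -0.004]]
wrist_force: [0.5, 0.6, -1.0]
gripper_width: 0.702
```

Run:
```python
from h import *
p,d=viewer.capture("scene"); 
cv2.imwrite("pics/s4.png",cv2.resize(p[120:360,150:470],None,fx=2,fy=2)[:,:,::-1]); print(r.sense()["tcp_pos"])
```

```text
[ 0.48164824 -0.04182896  0.20575008]
```

View pics/s4.png

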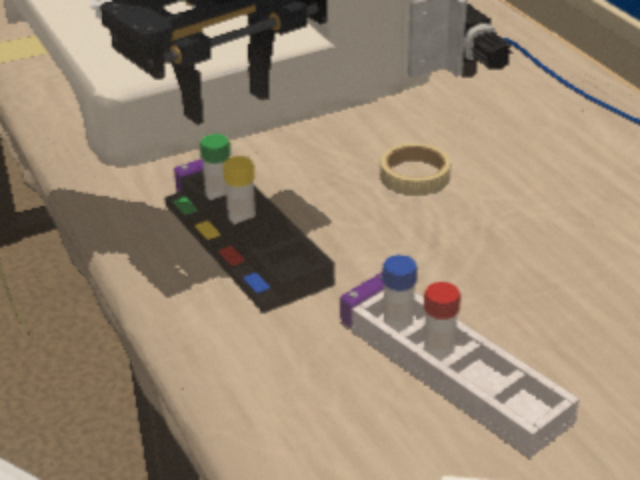

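The red vial is in the second pocket and upright, at about (442,320). Yellow is next.

Request:
move_arm:
  series:
    - [[0,-0.07,0,0.05,-0.02,-0.1,0.7],[0,0,0,0,0,-0.3,0.7],[0,0,0,0,0,-0.4,0.7],[0,0,0,0,0,-0.3,0.7],[0,0,0,0,0,0,0.7],[0,0,0,0,0,0,0.7]]

```text
time_s: 19.08
tcp_pos: [0.4839, -0.048, 0.137]
ee_rot: [[0.002, -0.941, 0.339], [-0.001, 0.339, 0.941], [-1.0, -0.002, -0.001]]
wrist_force: [0.8, -0.6, -1.0]
gripper_width: 0.7
```

Request:
move_arm:
  series:
    - [[0,0.02,0,0.01,0.07,-0.05,0.7],[0,0,0,0,0,-0.2,0.7],[0,0,0,0,0,-0.22,0.7],[0,0,0,0,0,0,0.7],[0,0,0,0,0,0,0.2],[0,0,0,0,0,0,0.2],[0,0,0,0,0,0,0.1],[0,0,0,0,0,0,0.1],[0,0,0,0,0,0,0.1]]

```text
time_s: 20.2
tcp_pos: [0.4856, -0.0434, 0.1087]
ee_rot: [[0.003, -0.941, 0.339], [-0.0, 0.339, 0.941], [-1.0, -0.003, 0.001]]
wrist_force: [0.3, 0.3, -0.4]
gripper_width: 0.299
```

Request:
move_arm:
  series:
    - [[0,0,0,0,0,0.3,0.1],[0,0,0,0,0,0.5,0.1],[0,0,0,0,0,0.5,0.1],[0,0,0,0,0,0.5,0.1],[0,0,0,0,0,0.1,0.1],[0,0,0,-0.12,-0.5,0,0.1],[0,0,0,-0.2,-0.8,0,0.1],[0,0,0,-0.2,-0.8,0,0.1],[0,0,0,-0.2,-0.8,0,0.1],[0,0,0,-0.2,-0.8,0,0.1],[0,0,0,-0.16,-0.7,0,0.1],[0,0,0,-0.1,-0.4,0,0.1],[0,0,0,-0.04,-0.15,0,0.1],[0,0,0,0,0,0,0.1],[0,0,0,0,0,0,0.1]]

```text
time_s: 22.08
tcp_pos: [0.404, -0.3461, 0.2158]
ee_rot: [[-0.013, -0.941, 0.338], [0.007, 0.338, 0.941], [-1.0, 0.015, 0.002]]
wrist_force: [0.4, -0.1, -0.1]
gripper_width: 0.301
```

Request:
move_arm:
  series:
    - [[-0.05,-0.1,0,0.03,0.07,-0.1,0.1],[0,0,0,0,0,-0.4,0.1],[0,0,0,0,0,-0.4,0.1],[0,0,0,0,0,-0.3,0.1],[0,0,0,0,0,0,0.1],[0,0,0,0,0,0,0.1]]

```text
time_s: 22.82
tcp_pos: [0.408, -0.3365, 0.1425]
ee_rot: [[0.006, -0.944, 0.331], [-0.002, 0.331, 0.944], [-1.0, -0.006, 0.001]]
wrist_force: [1.0, 0.2, -0.1]
gripper_width: 0.304
```

Request:
move_arm:
  series:
    - [[0.01,0.04,0,-0.04,-0.07,-0.1,0.1],[0,0,0,0,0,-0.2,0.1],[0,0,0,0,0,-0.15,0.1],[0,0,0,0,0,0,0.1],[0,0,0,0,0,0,0.1]]

```text
time_s: 23.45
tcp_pos: [0.4061, -0.3412, 0.115]
ee_rot: [[0.003, -0.944, 0.331], [-0.001, 0.331, 0.944], [-1.0, -0.003, -0.0]]
wrist_force: [-0.4, -0.4, 0.6]
gripper_width: 0.307
```

Request:
move_arm:
  series:
    - [[0,0,0,0,0,-0.09,0.1],[0,0,0,0,0,0,0.1],[0,0,0,0,0,0,0.1],[0,0,0,0,0,0,0.4],[0,0,0,0,0,0,0.7],[0,0,0,0,0,0,0.7],[0,0,0,0,0,0,0.7],[0,0,0,0,0,0.3,0.7],[0,0,0,0,0,0.5,0.7],[0,0,0,0,0,0.5,0.7],[0,0,0,0,0,0.4,0.7],[0,0,0,0,0,0,0.7],[0,0,0,0.15,0.5,0,0.7],[0,0,0,0.23,0.8,0,0.7],[0,0,0,0.23,0.8,0,0.7],[0,0,0,0.23,0.8,0,0.7],[0,0,0,0.23,0.8,0,0.7],[0,0,0,0.23,0.8,0,0.7],[0,0,0,0.18,0.5,0,0.7],[0,0,0,0,0,0,0.7]]

```text
time_s: 25.95
tcp_pos: [0.4922, -0.0316, 0.206]
ee_rot: [[-0.009, -0.942, 0.334], [-0.0, 0.334, 0.942], [-1.0, 0.009, -0.003]]
wrist_force: [0.5, -0.3, -0.6]
gripper_width: 0.7
```

Run:
```python
from h import *
p,d=viewer.capture("scene"); 
cv2.imwrite("pics/s5.png",cv2.resize(p[120:360,150:470],None,fx=2,fy=2)[:,:,::-1]); print(r.sense()["tcp_pos"])
```

```text
[ 0.49162501 -0.0324658   0.20582399]
```

View pics/s5.png

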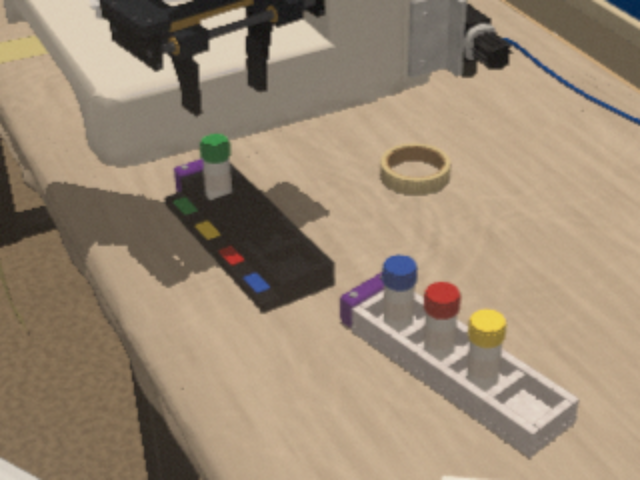

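Yellow is in the third pocket, at about (486,350). Green is last.

Request:
move_arm:
  series:
    - [[0,-0.06,0,0.16,0.35,0,0.7],[0,0,0,0.08,0.2,0,0.7],[0,0,0,0,0,-0.3,0.7],[0,0,0,0,0,-0.4,0.7],[0,0,0,0,0,-0.3,0.7],[0,0,0,0,0,0,0.7],[0,0,0,0,0,0,0.7]]

```text
time_s: 26.88
tcp_pos: [0.5035, -0.004, 0.1425]
ee_rot: [[-0.008, -0.939, 0.343], [-0.002, 0.343, 0.939], [-1.0, 0.007, -0.004]]
wrist_force: [0.7, -0.3, -0.0]
gripper_width: 0.703
```

Request:
move_arm:
  series:
    - [[0.01,-0.06,0,0.04,0.06,-0.1,0.7],[0,0,0,0,0,-0.2,0.7],[0,0,0,0,0,-0.1,0.7],[0,0,0,0,0,0,0.7],[0,0,0,0,0,0,0.7]]

```text
time_s: 27.5
tcp_pos: [0.5066, -0.0002, 0.1182]
ee_rot: [[0.004, -0.939, 0.343], [0.001, 0.343, 0.939], [-1.0, -0.003, 0.002]]
wrist_force: [0.0, 0.3, 0.4]
gripper_width: 0.698
```

Request:
move_arm:
  series:
    - [[0,0.02,0,-0.01,0,-0.15,0.7],[0,0,0,0,0,0,0.7],[0,0,0,0,0,0,0.2],[0,0,0,0,0,0,0.2],[0,0,0,0,0,0,0.1],[0,0,0,0,0,0,0.1],[0,0,0,0,0,0,0.1]]

```text
time_s: 28.38
tcp_pos: [0.5064, -0.0001, 0.1091]
ee_rot: [[0.002, -0.939, 0.343], [0.001, 0.343, 0.939], [-1.0, -0.002, 0.002]]
wrist_force: [0.4, 0.0, -0.3]
gripper_width: 0.301
```

Request:
move_arm:
  series:
    - [[0,0,0,0,0,0.3,0.1],[0,0,0,0,0,0.5,0.1],[0,0,0,0,0,0.5,0.1],[0,0,0,0,0,0.5,0.1],[0,0,0,0,0,0.1,0.1],[0,0,0,-0.15,-0.5,0,0.1],[0,0,0,-0.24,-0.8,0,0.1],[0,0,0,-0.24,-0.8,0,0.1],[0,0,0,-0.24,-0.8,0,0.1],[0,0,0,-0.24,-0.8,0,0.1],[0,0,0,-0.24,-0.8,0,0.1],[0,0,0,-0.23,-0.8,0,0.1],[0,0,0,-0.17,-0.6,0,0.1],[0,0,0,-0.1,-0.4,0,0.1],[0,0,0,-0.05,-0.15,0,0.1],[0,0,0,0,0,0,0.1],[0,0,0,0,0,0,0.1]]

```text
time_s: 30.5
tcp_pos: [0.3807, -0.395, 0.2127]
ee_rot: [[-0.02, -0.939, 0.344], [0.011, 0.343, 0.939], [-1.0, 0.022, 0.004]]
wrist_force: [-0.4, 0.7, -1.0]
gripper_width: 0.3
```

Request:
move_arm:
  series:
    - [[-0.08,-0.14,0,0.18,0.1,-0.1,0.1],[0,0,0,0,0,-0.4,0.1],[0,0,0,0,0,-0.4,0.1],[0,0,0,0,0,-0.3,0.1],[0,0,0,0,0,0,0.1],[0,0,0,0,0,0,0.1]]

```text
time_s: 31.25
tcp_pos: [0.3951, -0.3837, 0.1411]
ee_rot: [[0.004, -0.942, 0.335], [-0.002, 0.335, 0.942], [-1.0, -0.005, -0.001]]
wrist_force: [-0.3, -0.6, -0.6]
gripper_width: 0.303
```

Request:
move_arm:
  series:
    - [[0.01,0.03,0,-0.04,-0.06,-0.1,0.1],[0,0,0,0,0,-0.2,0.1],[0,0,0,0,0,-0.13,0.1],[0,0,0,0,0,0,0.1],[0,0,0,0,0,0,0.1]]

```text
time_s: 31.88
tcp_pos: [0.3932, -0.3878, 0.1151]
ee_rot: [[0.002, -0.942, 0.335], [-0.002, 0.335, 0.942], [-1.0, -0.003, -0.001]]
wrist_force: [0.6, 0.3, -0.8]
gripper_width: 0.304
```

Request:
move_arm:
  series:
    - [[0,0,0,0,0,-0.09,0.1],[0,0,0,0,0,0,0.1],[0,0,0,0,0,0,0.1],[0,0,0,0,0,0,0.4],[0,0,0,0,0,0,0.7],[0,0,0,0,0,0,0.7],[0,0,0,0,0,0,0.7],[0,0,0,0,0,0.3,0.7],[0,0,0,0,0,0.5,0.7],[0,0,0,0,0,0.7,0.7],[0,0,0,0,0,0.8,0.7],[0,0,0,0,0,0.5,0.7],[0,0,0,0,-0.3,0.2,0.7],[0,0,0,-0.4,-0.5,0,0.7],[0,0,0,-0.4,-0.5,0,0.7],[0,0,0,-0.4,-0.5,0,0.7],[0,0,0,-0.4,-0.5,0,0.7],[0,0,0,-0.4,-0.5,0,0.7],[0,0,0,-0.2,-0.3,0,0.7],[0,0,0,0,0,0,0.7]]

```text
time_s: 34.38
tcp_pos: [0.2563, -0.5777, 0.2967]
ee_rot: [[0.005, -0.943, 0.332], [-0.003, 0.332, 0.943], [-1.0, -0.006, -0.002]]
wrist_force: [0.0, 1.8, 0.7]
gripper_width: 0.701
```

Run:
```python
from h import *
p,d=viewer.capture("scene"); q,dt=viewer.capture("top")
a=cv2.resize(p[120:360,150:470],None,fx=1.25,fy=1.25);b=cv2.resize(q[100:340,160:480],None,fx=1.25,fy=1.25)
cv2.imwrite("pics/s6.png",np.hstack([a,b])[:,:,::-1])
P=pts("top",dt,np.ones((480,640),bool))
c=np.array([.4129,-.3171]);y=np.array([.267,.964]);x=np.array([.964,-.267])
for t in(72,24,-24,-72):
    D=P[:,:2]-c-y*t/1000; Q=P[(abs(D)<.023).all(1)&(P[:,2]>.066)&(P[:,2]<.09)]
    if len(Q):
        m=(Q.min(0)+Q.max(0))[:2]/2-c; print(t,(m@x*1000).round(1),(m@y*1000).round(1),"top z",np.median(Q[:,2]).round(4))
print(r.sense()["tcp_pos"])
```

```text
72 -0.2 72.6 top z 0.0742
24 0.0 23.8 top z 0.0741
-24 0.8 -23.3 top z 0.0741
-72 0.2 -71.9 top z 0.0742
[ 0.25726677 -0.57664632  0.29693654]
```

View pics/s6.png

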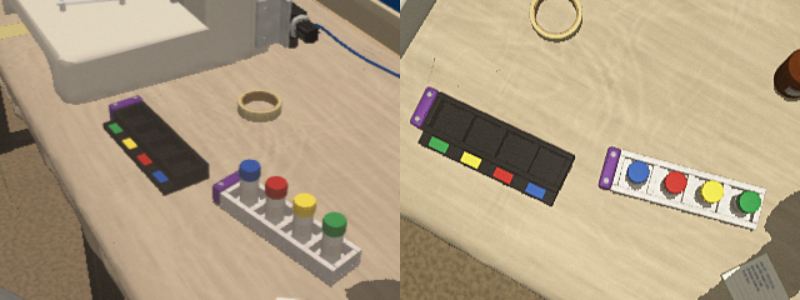

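All four vials are centred within 1 mm, with cap tops at 74 mm, so they stand on the pocket floors. From the violet end they run blue, red, yellow, green, which is the reverse of the tabs. I'll hand the job in.

```bash
python3 -c "
from station import r
print(r.finish_job())"
```

```text
the job is handed in; nothing more can be done
None
```

The four vials are now in the white rack in reverse order, and I handed the job in at about 34 s of the 99 s allowed. From the violet end they stand blue, red, yellow, green. The tabs on the black rack read green, yellow, red, blue from its violet end.

- **Placement:** The last top-camera check put each cap within 1 mm of its pocket centre, with cap tops at 74 mm. That is the height of a 66 mm vial standing on the 8 mm pocket floor. Both pictures show the vials upright and the gripper clear of them.
- **Surroundings:** The wrist force read about 2 N or less at the end of every move. In the last pictures nothing else near the racks had moved, though I compared only that part of the bench.
- **Disagreements:** The two cameras differed by about 3 mm on where things were, so I used positions between the two. The networks mixed up some tab and vial colours (for example, "tab_green" returned the red vial). I settled the order by looking at the pictures.

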